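# Load a printed gear on the checking rail and hold it at the detent

## Robot

A 6-joint arm with a two-finger parallel gripper is mounted at the origin on the work surface. World frame = base frame: x ahead of the robot, y to its left, z up, the work surface at z = 0. Lengths are in m, angles in rad, forces in N, time in s.
With the tool pointing down it reaches from about 0.25 to 0.725 m from the base axis. Payload 4 kg.
Tool frame: the origin (TCP) lies between the finger pads; the fingertips stand 11 mm ahead of it and the grasp point (between the pads) lies 8 mm behind it (bot.tip_extent is the distance from the TCP to the fingertips, in m); z points along the fingers, y is the line along which they close (so a half turn about z gives the same grasp; the last joint's range is limited). The gripper opens to 85 mm and grips with 20 to 120 N. Pads are 22 mm wide; open, the fingers measure 114 mm over their backs; the gripper's body (76 mm by 85 mm) begins 54 mm behind the grasp point. The pads swing forward as they close: fully open they stand 13 mm farther back than shut.
Start: joints at [-1.318, 0.241, 0.005, 1.335, 0, 1.571], TCP at [0.125, -0.484, 0.242] pointing down, gripper open.
Joint ranges: [-2.72, 2.72], [-1.05, 1.87], [-1.09, 1.28], [-1.99, 2.15], [-1.42, 1.44], [-3.14, 3.14]. Speed limits (rad/s): [2.79, 2.79, 3.14, 3.14, 3.14, 3.14].

## Interface

Orientations are given as a unit quaternion [x, y, z, w].
In Python, from workcell import bot gives the robot as it stands. The module is installed in compiled form; this text tells all that it offers.
- The arm moves only by the tool drive_tool, never from a script. Its argument "rows" is a list of rows, each an object of numbers: "dx", "dy", "dz": the shift along the tool's x, y, z in units of 50 mm (1.0 is 50 mm); "wx", "wy", "wz": the turn, a rotation vector about the tool's x, y, z in units of 5 degrees (1.0 is 5 degrees); "hand": the finger opening in mm, from 0 to 85.4. A call has 1 to 20 rows; each row is the pose to reach, as a shift and turn from the pose commanded when the call began, along the tool's axes at that moment; what a row does not reach only later rows make up. A row lasts 1/10 s, in which the tool goes at most 50 mm and 8.59 degrees, less where a joint would pass 70% of its speed; a pose out of reach is approached as far as the arm can. A call with a gripper value outside its range is refused whole. The fingers move at their own pace and stop on an object; the grip force is fixed at half the most. Time passes only in rows, so rows that repeat a pose let the fingers close. It gives the time, the measured TCP pose, the force, the opening and the grip force at its end, in the units of the state.
- bot.get_obs(): the state, without advancing time (a new reading comes with each control period).
- bot.camera(name): name is "side" or "top"; returns the picture (480x640x3 uint8, red, green, blue); there is no depth.
- bot.get_calibration(name): a dict with "vfov" (degrees; the focal length in pixels is half the picture's height over the tangent of half this angle, whatever the lens; pixels are square), "cx", "cy" (the principal point, pixels), "origin" and "rotation" of the camera in the world. Camera axes: x right, y up, looking along -z (the intrinsics and any distortion apply to the point x, -y, -z); pixel columns grow to the right and rows downward; lengths in m; the calibration is good to about 2 mm. A picture is of the moment at which its call begins. get_calibration takes no time and is no camera call.
- bot.job_done(): hands the job in; it is judged then, once.
Trained networks look in the newest picture that a camera, given by its name, has taken for a name from the list of things; names that differ only in an ending like _2 or _b are one class to them, and where a whole thing is asked for, a point or a joint stands for the part that bears it (a point fixed in the world has none). Each returns a list of dicts, best first, with "score" (0 to 1); they miss things now and then, are a little off and sometimes report something else, mostly with a low value. They report only what shows in the picture. A call takes as long as a camera call. They do not tell look-alikes from the thing itself.
- bot.look_for(camera, thing): "extent" ([centre column, centre row, width, height] in pixels, round what is visible of it).
- bot.outline_of(camera, thing): "region" (480x640 bool, what is visible of it) and "extent" ([centre column, centre row, width, height] in pixels, round what is visible of it).
The state is a dict: "clock": time; "joint_pos": joint angles; "joint_vel": joint speeds; "tau": joint torques, N m; "eef_pos": TCP position; "tool_rot": TCP orientation; "ft_force": force on the tool from outside, world axes, zero at the start; "ft_torque": the same for the moment, N m; "grip_width": finger opening in m; "grasp_force": force on a finger pad.
Only numpy, scipy, OpenCV 4.12 (cv2) and the standard library are available. Lean on these libraries where they do the work, as an engineer would, in place of code of your own. Each camera call takes 0.05 s, during which the arm holds its last target. There are 200 camera calls.

## Task

One of the three printed gears has a bore that fits the steel post of the checking carriage closely: put that gear on the post, boss up and seated flat on the carriage. Then take the carriage's black knob and slide the carriage along the rail towards the camera block until the spring ball snaps into the notch in the carriage's side, and finish still gripping the knob with the carriage held at that notch. Leave the other two gears and everything else on the bench where they are.

Things in the scene. Friction and masses are not known exactly. Their poses are not given: they have to be found in the camera images.
- gear_mid: Green printed spur gear, the one that fits the post: toothed disc 72 mm over the teeth and 12 mm thick, lying flat, with a round boss of 37 mm outside diameter standing on its middle up to 38 mm above the underside, and a straight through bore of 22 mm. 80 g give or take 30 %. Origin: centre of the underside, on the bore's axis; z is the axis, towards the boss.
- gear_narrow: Green printed gear of the same kind, to be left alone: 68 mm over the teeth, disc 12 mm thick, boss of 31 mm diameter up to 38 mm, bore 14 mm (too small for the post). Origin: centre of the underside, z up.
- gear_wide: Green printed gear of the same kind, to be left alone: 76 mm over the teeth, disc 12 mm thick, boss of 45 mm diameter up to 38 mm, bore 33 mm (far too loose on the post). Origin: centre of the underside, z up.
- rail: Checking rail fixed on the bench: grey base plate 155 mm wide (from 45 mm on the -x side to 110 mm on the +x side of the rail's middle line), 380 mm long and 10 mm thick, with an aluminium rail along its y axis and an end stop at each end. Origin: on the bench under the rail's middle; y is the slide direction (towards the camera block), -x the side of the knob, z up. It does not move.
- carriage (a joint): Position of the aluminium carriage along the rail, 0 to 0.22 m, growing along the rail's +y. The carriage (76 by 110 mm, its flat top 42 mm above the bench) starts near 0. At value v the post, the notch and the knob all lie at rail y = v - 0.11. It slides with about 1.5 N of friction and stays where it is left.
- post_foot (a point): Point on the carriage's top (42 mm above the bench) at the foot of the upright steel post, on the post's axis. The post is 20 mm thick and 32 mm tall, its last 6 mm tapering to 12 mm. Axes as those of the rail.
- notch (a point): Middle of the 12 mm wide notch in the carriage's +x side, where the ball goes in; on the side's outer face, 50 mm from the post's axis, 35 mm above the bench. Axes as those of the rail. The side is a 3 mm deep step for the ball: a gentle lead-in ramp from 55 to 40 mm ahead of the notch, then flat up to the notch, and the same behind it.
- knob: Upright black round knob of the carriage, 20 mm in diameter and 45 mm tall (38 to 83 mm above the bench), on a flat 20 mm wide arm whose top is 38 mm above the bench; 90 mm from the post's axis on the -x side. Origin: centre of its foot, 38 mm above the bench, z up. The knob can spin about its own upright axis but not tilt.
- index_block: Camera block: dark block 40 by 40 mm with a small black camera on top, up to 90 mm above the bench, clamped on the +x side of the rail, not moving. A 16 mm spring ball stands out of its face towards the carriage. Its origin lies on the rail's middle line 10 mm above the bench, at the rail y of the ball (the block itself is 60 to 100 mm, the camera 62 to 106 mm, to +x of it); axes as those of the rail.
- ball_line (a point): Point in front of the ball, 50 mm from the rail's middle line, 35 mm above the bench: the ball is in the notch when notch coincides with it. The ball is pressed out with 6 to 8 N: pushing takes 3 to 5 N in all while it rides on the flat; within 5 mm of the notch it pulls the carriage in (the push drops by 3 N or more); 10 to 15 N push it out again. The end stop is 40 mm or more beyond.
- glue: White glue bottle, 36 mm in diameter, 100 mm tall, standing; to be left alone. Origin: centre of the underside.
- scraper: Spatula lying on the bench, 150 mm long; to be left alone.
- driver: Screwdriver lying on the bench, 190 mm long; to be left alone.
- spool: Small spool of black filament lying flat, 100 mm in diameter, 45 mm tall; to be left alone. Origin: centre of the underside.
- screws: Clear jar with a steel cap, 60 mm in diameter, 70 mm tall, standing; to be left alone. Origin: centre of the underside.
- bracket: Grey printed angle bracket 60 by 30 by 42 mm; to be left alone. Origin: centre of the underside.
Not all that is in view belongs to the job. What is shaped like the gear_mid but brown is not meant.

How it is judged:
By the outcome, as a careful person would: the job done as asked, in the order asked, and still so for the second after the job is handed in, while the arm keeps its last pose, push and grip.
It also fails if it takes over 64 s, if anything falls off the work surface, if the arm or the gripper's body presses on something with over 40 N, if the wrist force passes 120 N, or if a joint passes its speed limit or range.

## Working session

There is one attempt and no reset: what is moved stays moved. The work goes in short steps, Python scripts to look and compute and a tool call to move; the robot and the scene stay as the last step left them, time stands still between calls to the robot, and variables do not carry over. Pictures are saved under pics/ and viewed, at most 10 in all, crops included, and the job is handed in when it is done.

Besides the shell and the picture viewer there is one more tool, called after "Request:" as name(argument=value, ...) on one line, values as JSON. drive_tool: Moves the arm, as the interface text tells. Its arguments: {"type":"object","properties":{"rows":{"type":"array","items":{"type":"object","properties":{"dx":{"type":"number"},"dy":{"type":"number"},"dz":{"type":"number"},"wx":{"type":"number"},"wy":{"type":"number"},"wz":{"type":"number"},"hand":{"type":"number"}}}}},"required":["rows"]}

```bash
mkdir -p pics; python3 - <<'E'
from workcell import bot
import cv2
for n in("top","side"):
    im=bot.camera(n);cv2.imwrite(f"pics/{n}0.png",im[:,:,::-1]);c=bot.get_calibration(n);print(n,c)
    for t in["gear_mid","gear_narrow","gear_wide","carriage","knob","index_block","post_foot","rail","notch","spool","glue","screws"]:
        print(t,[(round(d["score"],2),[round(float(v),1) for v in d["extent"]]) for d in bot.look_for(n,t)[:4]])
print(bot.get_obs())
E
```

```text
top {'vfov': 56.96140921311145, 'cx': 314.4032998537075, 'cy': 241.16726706713047, 'origin': array([ 0.37751064, -0.01537672,  1.01244922]), 'rotation': array([ 0.05325661, -0.06106463, -0.69386509,  0.71553203])}
gear_mid [(0.64, [417.5, 220.9, 33.2, 26.5]), (0.63, [436.3, 349.7, 33.4, 32.2]), (0.6, [480.5, 351.6, 34.4, 33.9]), (0.37, [260.1, 201.0, 169.1, 97.4])]
gear_narrow [(0.68, [458.6, 285.5, 27.3, 34.3])]
gear_wide [(0.93, [395.4, 265.0, 31.6, 34.2])]
carriage [(0.79, [291.0, 217.9, 52.4, 72.2])]
knob [(0.47, [288.8, 244.6, 12.2, 8.7])]
index_block [(0.83, [240.3, 163.8, 23.0, 33.3])]
post_foot [(0.76, [292.0, 218.6, 51.4, 73.0]), (0.27, [289.3, 308.6, 23.8, 80.1])]
rail [(0.87, [259.5, 201.2, 171.8, 100.3])]
notch [(0.92, [291.9, 216.8, 51.0, 67.2])]
spool [(0.93, [498.0, 230.9, 52.5, 43.9]), (0.7, [163.2, 305.6, 32.5, 15.6])]
glue [(0.71, [239.0, 162.8, 23.8, 32.1]), (0.7, [368.2, 172.9, 16.8, 22.0])]
screws [(0.81, [107.2, 284.6, 37.4, 29.9])]
side {'vfov': 42.50311063215459, 'cx': 317.2035986766788, 'cy': 234.44947155676297, 'origin': array([-0.22915988,  0.95941157,  0.8
[... 862 characters left out ...]
_pos': array([-1.31798069e+00,  2.40569080e-01,  4.99161760e-03,  1.33516564e+00,
       -2.27324427e-06,  1.57081272e+00]), 'joint_vel': array([ 2.56608071e-05,  2.50052362e-04, -7.51935393e-06, -3.82064660e-04,
       -1.59826275e-06,  1.53495764e-04]), 'tau': array([ 5.29138524e-04, -3.72215724e+01,  2.52690804e+01,  1.36179111e-03,
        1.37295743e-05,  2.56558273e-06]), 'eef_pos': array([ 0.12506715, -0.48411487,  0.24231872]), 'tool_rot': array([9.92022197e-01, 1.26063313e-01, 2.22775523e-06, 2.65435552e-05]), 'ft_force': array([-0.47369964, -1.34393465, -0.92761102]), 'ft_torque': array([ 0.00638021, -0.00634758,  0.03665766]), 'grasp_force': 0.0, 'grip_width': 0.08530310524221174}
```

```bash
python3 - <<'E'
import cv2
a=cv2.imread("pics/top0.png")[130:400,170:530];cv2.imwrite("pics/t1.png",cv2.resize(a,(800,600),interpolation=cv2.INTER_CUBIC))
a=cv2.imread("pics/side0.png")[170:350,140:500];cv2.imwrite("pics/s1.png",cv2.resize(a,(800,400),interpolation=cv2.INTER_CUBIC))
E
```

```text
(no output)
```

View pics/t1.png

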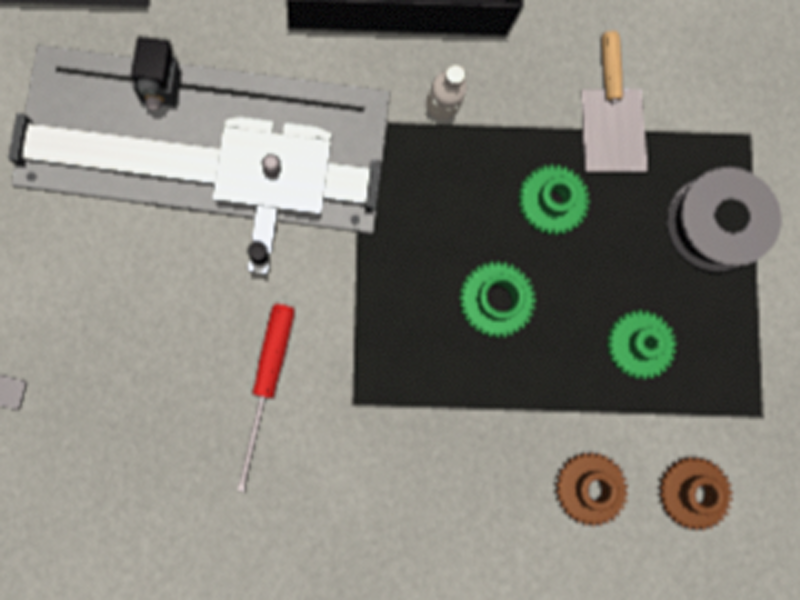

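View pics/s1.png

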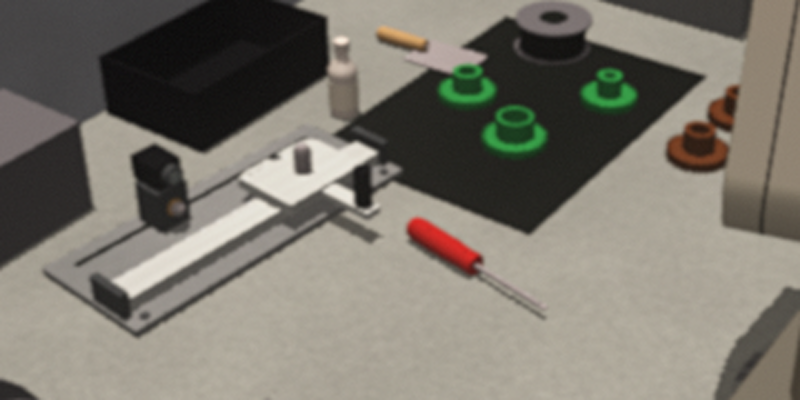

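```bash
cat > h.py <<'E'
import numpy as np,cv2
from workcell import bot
from scipy.spatial.transform import Rotation as R
from scipy.optimize import least_squares
C={n:bot.get_calibration(n) for n in("top","side")}
def proj(n,P):
    c=C[n];f=240/np.tan(np.radians(c["vfov"]/2))
    p=R.from_quat(c["rotation"]).inv().apply(np.atleast_2d(P)-c["origin"])
    return np.c_[c["cx"]+f*p[:,0]/-p[:,2],c["cy"]+f*p[:,1]/p[:,2]]
def gearmask(n,x,y,z,ro,rb,yaw=0,S=4):
    t=np.linspace(0,2*np.pi,60)
    m=np.zeros((480*S,640*S),np.uint8)
    for r,a,b in((ro,0,.012),(rb,.012,.038)):
        P=np.vstack([np.c_[x+r*np.cos(t),y+r*np.sin(t),0*t+z+h] for h in(a,b)])
        cv2.fillConvexPoly(m,cv2.convexHull(((proj(n,P)+.5)*S).astype(np.int32)),1)
    return m
def cen(m,S=4):
    M=cv2.moments(m,True);return np.array([M["m10"]/M["m00"]/S-.5*(S>1),M["m01"]/M["m00"]/S-.5*(S>1)]),M["m00"]/S/S
def greens(im):
    h=cv2.cvtColor(im,cv2.COLOR_RGB2HSV);g=cv2.inRange(h,(45,90,40),(80,255,255))
    k,l,s,c=cv2.connectedComponentsWithStats(g)
    out=[]
    for i in range(1,k):
        if s[i,4]>100:
            ct=cv2.findContours((l==i).astype(np.uint8),cv2.RETR_EXTERNAL,cv2.CHAIN_APPROX_NONE)[0]
            m=np.zeros(g.shape,np.uint8);cv2.drawContours(m,ct,-1,1,-1);out.append(cen(m,1))
    return out
def fitgear(obs,ro,rb,z=0.,x0=(.4,-.2)):
    f=lambda p:np.concatenate([cen(gearmask(n,p[0],p[1],z,ro,rb))[0]-o for n,o in obs.items()])
    s=least_squares(f,x0,diff_step=.01);return s.x,s.fun
E
python3 - <<'E'
from h import *
for n in C:
    im=cv2.imread(f"pics/{n}0.png")[:,:,::-1].copy();print(n,[(c.round(1),a) for c,a in greens(im)])
G={n:greens(cv2.imread(f"pics/{n}0.png")[:,:,::-1].copy()) for n in C}
near=lambda n,p:min(G[n],key=lambda g:np.hypot(*(g[0]-p)))[0]
for nm,pt,ps,ro,rb in(("mid",(417,221),(350,211),.0345,.0185),("narrow",(458,285),(414,209),.0325,.0155),("wide",(395,265),(372,230),.0365,.0225)):
    o={"top":near("top",pt),"side":near("side",ps)}
    print(nm,fitgear(o,ro,rb),[fitgear({n:o[n]},ro,rb)[0] for n in o])
t=[((.11,.19,.01),38,45,0),((.11,-.19,.01),388,90,0),((-.045,-.19,.01),375,232,0),((-.045,.19,.01),12,186,0),((0,-.11,.074),271,160,1),((-.09,-.11,.083),258,248,1)]
s=[((-.045,.19,.01),137,335,0),((.11,.19,.01),45,270,0),((-.045,-.19,.01),402,172,0),((0,-.11,.074),302,148,1),((-.09,-.11,.083),362,162,1)]
L=[("top",p,170+.45*u-.28,130+.45*v-.28,k) for p,u,v,k in t]+[("side",p,140+.45*u-.28,170+.45*v-.28,k) for p,u,v,k in s]
L+=[("top",(.053,0,.035),170+.45*153,130+.45*97,2),("side",(.053,0,.035),140+.45*176,170+.45*207,2)]
def f(q):
    x,y,a,v,b=q;c,s_=np.cos(a),np.sin(a);r=[]
    for n,p,u,w,k in L:
        p=np.array(p);p[1]+=[0,v,b][k]
        W=(x+c*p[0]-s_*p[1],y+s_*p[0]+c*p[1],p[2]);r.append(proj(n,W)[0]-(u,w))
    return np.ravel(r)
best=min((least_squares(f,(.4,.1,a,.02,.05)) for a in(0,1.57,3.14,-1.57)),key=lambda s:s.cost)
print(best.x,best.fun.reshape(-1,2).round(1))
E
```

```text
top [(array([ 19.6, 160.3]), 1130.0), (array([418.8, 219.4]), 814.0), (array([393.5, 264.2]), 936.0), (array([458.4, 284.7]), 775.0)]
side [(array([350. , 209.6]), 416.0), (array([413.5, 211.2]), 411.0), (array([371. , 229.6]), 573.0), (array([ 16.6, 297.3]), 524.0)]
mid (array([ 0.59977848, -0.26658957]), array([ 0.25042144,  0.47445261, -0.64699437, -0.04453874])) [array([ 0.60091948, -0.26603108]), array([ 0.59829463, -0.26741899])]
narrow (array([ 0.45127603, -0.35591469]), array([ 0.36006161,  0.23011797, -0.45990115,  0.49649058])) [array([ 0.45180224, -0.35504019]), array([ 0.45150352, -0.35904384])]
wide (array([ 0.49337032, -0.20775183]), array([ 0.40106981,  0.28190438, -0.50444532,  0.39749695])) [array([ 0.49394804, -0.20684712]), array([ 0.49334253, -0.21017521])]
[ 0.6225587   0.10662888 -0.09377472  0.03057786  0.05247052] [[-0.5  0.2]
 [ 1.4 -0.4]
 [-0.3 -0.2]
 [-0.2  0.2]
 [ 0.5  0.6]
 [ 0.6  0.8]
 [-0.6 -1.9]
 [-2.3 -1.2]
 [-0.4 -2.2]
 [-0.9 -1.5]
 [-0.6  2.2]
 [-0.2  3.4]
 [ 0.2  0.9]]
```

Request:
drive_tool(rows=[{"dx":5.14,"dy":-0.9,"dz":0.5,"wz":-7.5,"hand":70},{"dx":10.28,"dy":-1.83,"dz":2.0,"wz":-15.1,"hand":70},{"dx":10.28,"dy":-1.83,"dz":2.44,"wz":-15.1,"hand":70},{"dx":10.28,"dy":-1.83,"dz":2.44,"wz":-15.1,"hand":70},{"dx":10.28,"dy":-1.83,"dz":2.44,"wz":-15.1,"hand":70},{"dx":10.28,"dy":-1.83,"dz":2.44,"wz":-15.1,"hand":70},{"dx":10.28,"dy":-1.83,"dz":2.44,"wz":-15.1,"hand":70},{"dx":10.28,"dy":-1.83,"dz":2.44,"wz":-15.1,"hand":70},{"dx":10.28,"dy":-1.83,"dz":2.44,"wz":-15.1,"hand":70},{"dx":10.28,"dy":-1.83,"dz":2.44,"wz":-15.1,"hand":70},{"dx":10.28,"dy":-1.83,"dz":2.44,"wz":-15.1,"hand":70},{"dx":10.28,"dy":-1.83,"dz":2.44,"wz":-15.1,"hand":70},{"dx":10.28,"dy":-1.83,"dz":2.44,"wz":-15.1,"hand":70},{"dx":10.28,"dy":-1.83,"dz":2.44,"wz":-15.1,"hand":70},{"dx":10.28,"dy":-1.83,"dz":2.44,"wz":-15.1,"hand":70}])

```text
invalid input at $.rows[0]: expected keys dx, dy, dz, wx, wy, wz, hand
```

Request:
drive_tool(rows=[{"dx":5.14,"dy":-0.9,"dz":0.5,"wx":0,"wy":0,"wz":-7.5,"hand":70},{"dx":10.28,"dy":-1.83,"dz":2.0,"wx":0,"wy":0,"wz":-15.1,"hand":70},{"dx":10.28,"dy":-1.83,"dz":2.44,"wx":0,"wy":0,"wz":-15.1,"hand":70},{"dx":10.28,"dy":-1.83,"dz":2.44,"wx":0,"wy":0,"wz":-15.1,"hand":70},{"dx":10.28,"dy":-1.83,"dz":2.44,"wx":0,"wy":0,"wz":-15.1,"hand":70},{"dx":10.28,"dy":-1.83,"dz":2.44,"wx":0,"wy":0,"wz":-15.1,"hand":70},{"dx":10.28,"dy":-1.83,"dz":2.44,"wx":0,"wy":0,"wz":-15.1,"hand":70},{"dx":10.28,"dy":-1.83,"dz":2.44,"wx":0,"wy":0,"wz":-15.1,"hand":70},{"dx":10.28,"dy":-1.83,"dz":2.44,"wx":0,"wy":0,"wz":-15.1,"hand":70},{"dx":10.28,"dy":-1.83,"dz":2.44,"wx":0,"wy":0,"wz":-15.1,"hand":70},{"dx":10.28,"dy":-1.83,"dz":2.44,"wx":0,"wy":0,"wz":-15.1,"hand":70},{"dx":10.28,"dy":-1.83,"dz":2.44,"wx":0,"wy":0,"wz":-15.1,"hand":70},{"dx":10.28,"dy":-1.83,"dz":2.44,"wx":0,"wy":0,"wz":-15.1,"hand":70},{"dx":10.28,"dy":-1.83,"dz":2.44,"wx":0,"wy":0,"wz":-15.1,"hand":70},{"dx":10.28,"dy":-1.83,"dz":2.44,"wx":0,"wy":0,"wz":-15.1,"hand":70}])

```text
clock: 2.8
eef_pos: [0.5989, -0.2681, 0.1212]
tool_rot: [0.708, 0.706, 0.0, 0.0]
ft_force: [-0.2, -0.7, -1.1]
grip_width: 0.0701
grasp_force: 0.0
```

Request:
drive_tool(rows=[{"dx":0.03,"dy":0.02,"dz":0.9,"wx":0,"wy":0,"wz":0,"hand":65},{"dx":0.03,"dy":0.02,"dz":1.5,"wx":0,"wy":0,"wz":0,"hand":65},{"dx":0.03,"dy":0.02,"dz":1.88,"wx":0,"wy":0,"wz":0,"hand":65},{"dx":0.03,"dy":0.02,"dz":1.88,"wx":0,"wy":0,"wz":0,"hand":65},{"dx":0.03,"dy":0.02,"dz":1.88,"wx":0,"wy":0,"wz":0,"hand":33},{"dx":0.03,"dy":0.02,"dz":1.88,"wx":0,"wy":0,"wz":0,"hand":33},{"dx":0.03,"dy":0.02,"dz":1.88,"wx":0,"wy":0,"wz":0,"hand":33},{"dx":0.03,"dy":0.02,"dz":1.88,"wx":0,"wy":0,"wz":0,"hand":33},{"dx":0.03,"dy":0.02,"dz":1.88,"wx":0,"wy":0,"wz":0,"hand":33}])

```text
clock: 3.7
eef_pos: [0.6023, -0.2666, 0.0291]
tool_rot: [0.707, 0.707, 0.0, 0.002]
ft_force: [-1.4, -0.8, 6.9]
grip_width: 0.0356
grasp_force: 60.3
```

```bash
python3 - <<'E'
from h import *
im=bot.camera("side");a=im[160:280,260:460]
cv2.imwrite("pics/s2.png",cv2.resize(a[:,:,::-1],(800,480),interpolation=cv2.INTER_CUBIC))
E
```

```text
(no output)
```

View pics/s2.png

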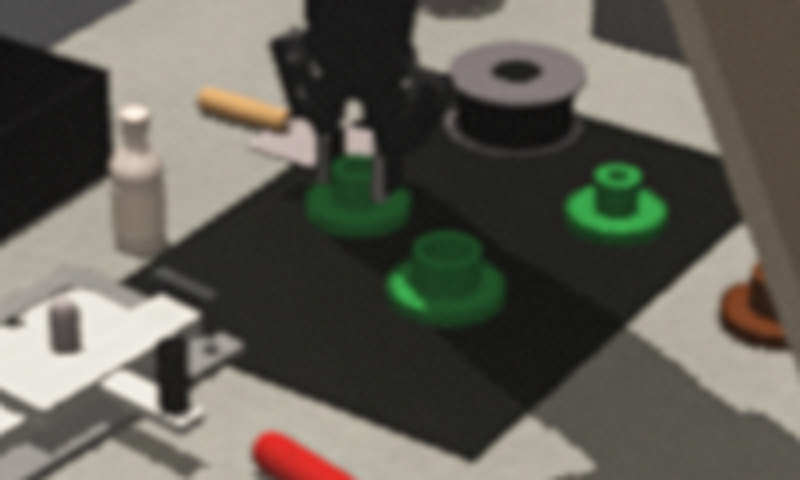

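Request:
drive_tool(rows=[{"dx":0,"dy":0,"dz":-0.04,"wx":0,"wy":0,"wz":0,"hand":60},{"dx":0,"dy":0,"dz":-0.1,"wx":0,"wy":0,"wz":0,"hand":60},{"dx":0,"dy":0,"dz":-0.1,"wx":0,"wy":0,"wz":0,"hand":60},{"dx":0,"dy":0,"dz":-0.1,"wx":0,"wy":0,"wz":0,"hand":60},{"dx":0,"dy":0,"dz":-0.1,"wx":0,"wy":0,"wz":18,"hand":60},{"dx":0,"dy":0,"dz":-0.1,"wx":0,"wy":0,"wz":18,"hand":60},{"dx":0,"dy":0,"dz":-0.1,"wx":0,"wy":0,"wz":18,"hand":60},{"dx":0,"dy":0,"dz":-0.1,"wx":0,"wy":0,"wz":18,"hand":60},{"dx":0,"dy":0,"dz":-0.1,"wx":0,"wy":0,"wz":18,"hand":60},{"dx":0,"dy":0,"dz":-0.1,"wx":0,"wy":0,"wz":18,"hand":60},{"dx":0,"dy":0,"dz":-0.1,"wx":0,"wy":0,"wz":18,"hand":60},{"dx":0,"dy":0,"dz":-0.1,"wx":0,"wy":0,"wz":18,"hand":60},{"dx":0,"dy":0,"dz":-0.1,"wx":0,"wy":0,"wz":18,"hand":60},{"dx":0,"dy":0,"dz":-0.1,"wx":0,"wy":0,"wz":18,"hand":60},{"dx":0,"dy":0,"dz":-0.1,"wx":0,"wy":0,"wz":18,"hand":60},{"dx":0,"dy":0,"dz":-0.1,"wx":0,"wy":0,"wz":18,"hand":60}])

```text
clock: 5.35
eef_pos: [0.6007, -0.2653, 0.0309]
tool_rot: [1.0, 0.0, -0.0, -0.0]
ft_force: [-0.0, -0.2, 0.0]
grip_width: 0.06
grasp_force: 0.0
```

Request:
drive_tool(rows=[{"dx":0.03,"dy":0,"dz":0,"wx":0,"wy":0,"wz":0,"hand":60},{"dx":0.03,"dy":0,"dz":0,"wx":0,"wy":0,"wz":0,"hand":33},{"dx":0.03,"dy":0,"dz":0,"wx":0,"wy":0,"wz":0,"hand":33},{"dx":0.03,"dy":0,"dz":0,"wx":0,"wy":0,"wz":0,"hand":33},{"dx":0.03,"dy":0,"dz":0,"wx":0,"wy":0,"wz":0,"hand":33},{"dx":0.03,"dy":0,"dz":0,"wx":0,"wy":0,"wz":0,"hand":33}])

```text
clock: 5.95
eef_pos: [0.6027, -0.2655, 0.0318]
tool_rot: [1.0, -0.0, 0.0, 0.0]
ft_force: [0.3, -0.1, 2.5]
grip_width: 0.0357
grasp_force: 60.0
```

```bash
python3 - <<'E'
from h import *
def inv(n,uv,z):
    return least_squares(lambda p:proj(n,(p[0],p[1],z))[0]-uv,(.6,.03)).x
for n,(x0,x1,y0,y1) in {"top":(270,316,184,226),"side":(255,300,222,252)}.items():
    g=cv2.imread(f"pics/{n}0.png",0)
    a=g[y0:y1,x0:x1]
    m=(a<185).astype(np.uint8);k,l,s,c=cv2.connectedComponentsWithStats(m)
    for i in range(1,k):
        if s[i,4]>15: print(n,s[i],(c[i]+(x0,y0)).round(2))
    u,v=(292,203) if n=="top" else (276,240)
    print(g[v-8:v+9,u-8:u+9])
for n in C:
  for nm,P in(("postfoot",(.6151,.0275,.042)),("posttop",(.6151,.0275,.074)),("knobtop",(.5256,.036,.083))): print(n,nm,proj(n,P))
  print(inv("top",(292.0,202),.074))
E
```

```text
top [22  0 24  6 67] [302.9  185.45]
top [18 15  9 12 79] [291.84 204.95]
top [ 0 36 16  6 79] [276.85 222.97]
top [24 39 17  3 28] [300.18 224.54]
[[239 239 239 239 239 239 239 239 239 239 239 240 240 240 240 240 240]
 [239 239 239 239 239 240 240 240 240 240 240 239 240 240 240 240 240]
 [240 240 240 241 241 241 240 240 240 241 241 240 239 240 240 240 240]
 [240 240 240 241 241 238 228 226 228 234 240 241 241 240 240 240 240]
 [240 240 241 242 238 222 178 171 177 195 219 234 242 241 240 240 240]
 [241 241 242 239 218 175 155 161 159 154 152 201 239 242 241 240 240]
 [240 241 241 225 162 154 177 186 184 170 137 156 226 242 241 240 240]
 [240 241 238 198 132 160 189 192 194 186 150 128 194 240 242 240 240]
 [240 242 237 192 126 155 186 192 195 187 150 119 185 241 243 241 240]
 [240 242 241 216 131 135 169 184 183 167 125 103 174 241 244 241 240]
 [240 242 244 232 132  97 127 151 146 127  92  79 155 240 244 240 240]
 [240 241 244 235 133  72  89 104 100  86  69  70 154 240 243 241 240]
 [240 241 243 236 155  76  64  73  72  64  59  94 182 241 243 240 240]
 [240 240 242 241 199 109  62
[... 1149 characters left out ...]
74  73  67  70 105 169 214 225 224 224]
 [222 223 222 201 149  92  71  72  72  68  67 100 167 213 226 225 225]
 [223 226 223 203 154  96  70  70  70  65  68  99 164 213 227 227 226]
 [224 224 224 209 164 103  70  67  66  64  64  91 153 207 226 227 226]
 [224 224 224 213 180 126  87  78  77  77  87 116 162 202 222 226 225]
 [223 222 222 219 203 176 151 140 142 143 153 175 203 217 223 223 224]]
top postfoot [[292.67938025 205.83515305]]
top posttop [[292.16574189 202.31441287]]
top knobtop [[286.42696991 242.06086218]]
[0.61579198 0.02788741]
side postfoot [[275.52614311 246.09163747]]
side posttop [[274.76577107 234.81009249]]
side knobtop [[302.00146783 244.80536358]]
[0.61579198 0.02788741]
```

Request:
drive_tool(rows=[{"dx":0,"dy":0,"dz":-0.6,"wx":0,"wy":0,"wz":0,"hand":33},{"dx":0,"dy":0,"dz":-1.6,"wx":0,"wy":0,"wz":0,"hand":33},{"dx":0,"dy":0,"dz":-2.4,"wx":0,"wy":0,"wz":0,"hand":33},{"dx":0,"dy":-0.5,"dz":-2.4,"wx":0,"wy":0,"wz":0,"hand":33},{"dx":0.1,"dy":-1.5,"dz":-2.4,"wx":0,"wy":0,"wz":0,"hand":33},{"dx":0.1,"dy":-2.5,"dz":-2.4,"wx":0,"wy":0,"wz":0,"hand":33},{"dx":0.2,"dy":-3.3,"dz":-2.4,"wx":0,"wy":0,"wz":0,"hand":33},{"dx":0.2,"dy":-3.6,"dz":-2.4,"wx":0,"wy":0,"wz":0,"hand":33},{"dx":0.2,"dy":-3.6,"dz":-2.4,"wx":0,"wy":0,"wz":0,"hand":33},{"dx":0.2,"dy":-3.6,"dz":-2.4,"wx":0,"wy":0,"wz":0,"hand":33}])

```text
clock: 6.95
eef_pos: [0.6122, -0.0861, 0.151]
tool_rot: [1.0, -0.0, -0.0, 0.0]
ft_force: [0.1, -0.3, -1.2]
grip_width: 0.0355
grasp_force: 60.1
```

```bash
python3 - <<'E'
from h import *
o=bot.get_obs();x,y,z=o["eef_pos"];T=[]
for n in C:
    im=bot.camera(n);cv2.imwrite(f"pics/{n}3.png",im[:,:,::-1])
    m=gearmask(n,x,y,z-.0318,.036,.0185,S=4);ct=cv2.findContours(m,0,2)[0][0]
    c=cen(m)[0].astype(int);w,h=50,75
    a=im[c[1]-h:c[1]+h,c[0]-w:c[0]+w,::-1]
    a=cv2.resize(a,None,fx=4,fy=4,interpolation=cv2.INTER_CUBIC)
    b=a.copy();cv2.polylines(b,[((ct/4-(c-(w,h)))*4).astype(np.int32)],True,(0,0,255),1);T+=[b]
cv2.imwrite("pics/c3.png",np.hstack(T));print(T[0].shape)
E
```

```text
(600, 400, 3)
```

View pics/c3.png

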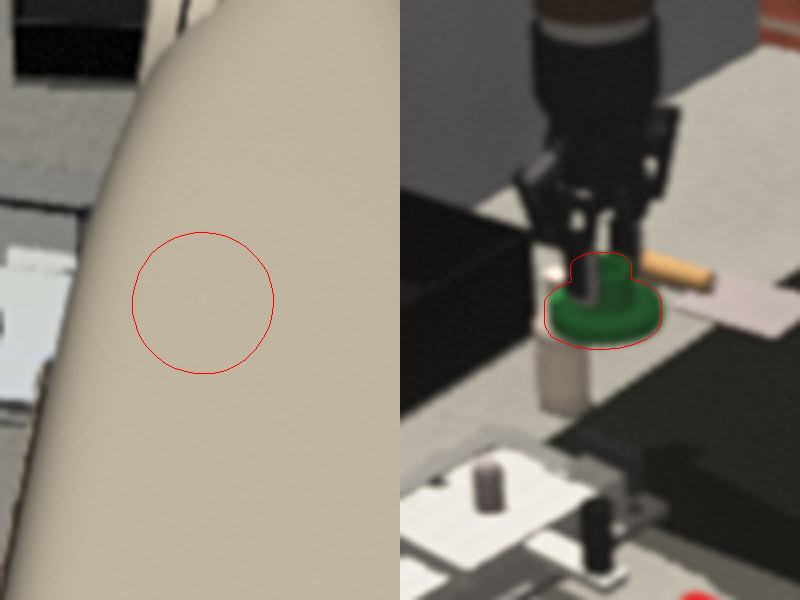

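Request:
drive_tool(rows=[{"dx":0.05,"dy":-0.8,"dz":0,"wx":0,"wy":0,"wz":0,"hand":33},{"dx":0.05,"dy":-1.6,"dz":0,"wx":0,"wy":0,"wz":0,"hand":33},{"dx":0.05,"dy":-2.1,"dz":0.3,"wx":0,"wy":0,"wz":0,"hand":33},{"dx":0.05,"dy":-2.29,"dz":0.6,"wx":0,"wy":0,"wz":0,"hand":33},{"dx":0.05,"dy":-2.29,"dz":0.76,"wx":0,"wy":0,"wz":0,"hand":33},{"dx":0.05,"dy":-2.29,"dz":0.76,"wx":0,"wy":0,"wz":0,"hand":33},{"dx":0.05,"dy":-2.29,"dz":0.76,"wx":0,"wy":0,"wz":0,"hand":33}])

```text
clock: 7.75
eef_pos: [0.6154, 0.0145, 0.1135]
tool_rot: [1.0, 0.01, -0.0, -0.005]
ft_force: [0.5, 0.1, 0.0]
grip_width: 0.0357
grasp_force: 60.1
```

```bash
python3 - <<'E'
from h import *
o=bot.get_obs();x,y,z=o["eef_pos"];n="side"
im=bot.camera(n);b=[]
for k,zz in((im,z-.0318),(cv2.imread("pics/side0.png")[:,:,::-1],.042)):
    a=cv2.resize(np.ascontiguousarray(k[195:270,230:330,::-1]),(800,600),interpolation=cv2.INTER_CUBIC)[:,200:600]
    t=np.linspace(0,6.28,60)
    if k is im:
        cs=[(.036,zz),(.036,zz+.012),(.0185,zz+.038)]
    else: cs=[(.010,.042),(.010,.068),(.006,.074)]
    a=a.copy()
    for r,h in cs:
        P=proj(n,np.c_[x+r*np.cos(t),y+r*np.sin(t),0*t+h]);P=(P-(230,195)+.5)*8-(200,0)
        cv2.polylines(a,[P.astype(np.int32)],True,(0,0,255),1)
    b.append(a)
cv2.imwrite("pics/c4.png",np.hstack(b));print(x,y,z,o["ft_force"])
E
```

```text
0.6154072452848445 0.014525988043183948 0.11345826326966217 [0.46331549 0.07717312 0.01866015]
```

View pics/c4.png

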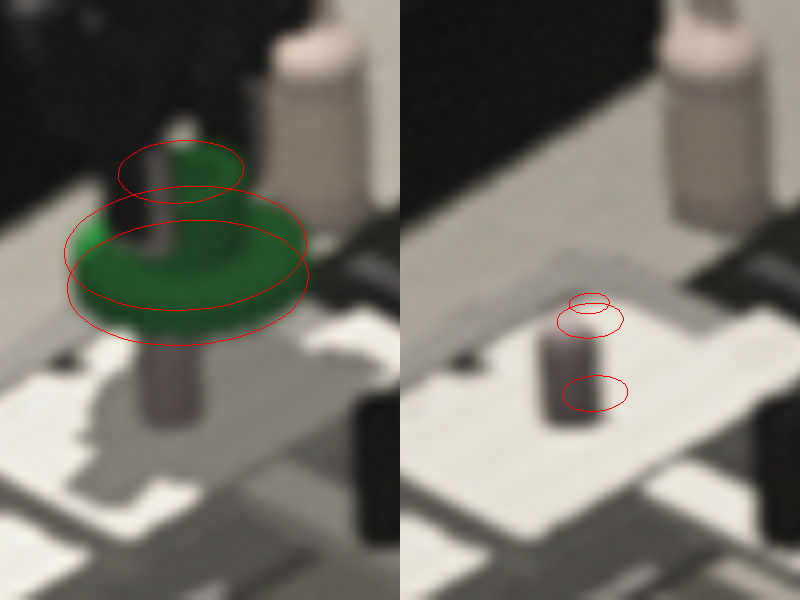

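```bash
python3 - <<'E'
from workcell import bot
o=bot.get_obs();print(o)
E
```

```text
{'clock': 7.8, 'joint_pos': array([0.01903526, 0.54535058, 0.1189113 , 1.14341412, 0.01014211,
       3.1405215 ]), 'joint_vel': array([ 0.0051648 , -0.00834901,  0.00474682, -0.00180497,  0.00017249,
        0.00024301]), 'tau': array([ 9.98892495e-02, -4.95767176e+01,  2.36069566e+01,  2.91290710e-02,
        3.82520445e-02, -7.08163207e-04]), 'eef_pos': array([0.61574394, 0.01468932, 0.11394798]), 'tool_rot': array([ 9.99936475e-01,  1.00552986e-02,  4.25889756e-04, -5.07506373e-03]), 'ft_force': array([ 0.04300885, -0.62494349, -0.75113763]), 'ft_torque': array([ 0.06698321, -0.03118262, -0.05653029]), 'grasp_force': 60.10306645184755, 'grip_width': 0.035290106567522524}
```

Request:
drive_tool(rows=[{"dx":0,"dy":0,"dz":0,"wx":0,"wy":0,"wz":0,"hand":33},{"dx":0,"dy":0,"dz":0,"wx":0,"wy":0,"wz":0,"hand":33}])

```text
clock: 8.0
eef_pos: [0.6157, 0.0155, 0.1141]
tool_rot: [1.0, 0.011, 0.001, -0.005]
ft_force: [-0.1, 0.0, -0.3]
grip_width: 0.0355
grasp_force: 60.1
```

Request:
drive_tool(rows=[{"dx":0,"dy":0,"dz":-0.2,"wx":0,"wy":0,"wz":-1.5,"hand":33},{"dx":0,"dy":0,"dz":-0.2,"wx":0,"wy":0,"wz":-3,"hand":33},{"dx":0,"dy":0,"dz":-0.2,"wx":0,"wy":0,"wz":-4.5,"hand":33},{"dx":0,"dy":0,"dz":-0.2,"wx":0,"wy":0,"wz":-6,"hand":33},{"dx":0,"dy":0,"dz":-0.2,"wx":0,"wy":0,"wz":-6,"hand":33},{"dx":0,"dy":0,"dz":-0.2,"wx":0,"wy":0,"wz":-6,"hand":33}])

```text
clock: 8.6
eef_pos: [0.6153, 0.0159, 0.1236]
tool_rot: [0.963, 0.268, 0.001, -0.005]
ft_force: [0.3, -0.2, -0.7]
grip_width: 0.0351
grasp_force: 60.1
```

```bash
python3 - <<'E'
from workcell import bot
o=bot.get_obs();print(o["joint_pos"],o["tool_rot"],o["eef_pos"])
E
```

```text
[0.02087144 0.53739738 0.13213619 1.16513503 0.01034037 2.61955456] [ 0.96336867  0.26813062  0.00147585 -0.00495908] [0.61533215 0.0158699  0.12362111]
```

```bash
cat >> h.py <<'E'
def to(x,y,z,yaw):
    o=bot.get_obs();Rc=R.from_quat(o["tool_rot"])
    Rt=R.from_euler("z",yaw,degrees=True)*R.from_euler("x",180,degrees=True)
    d=Rc.inv().apply(np.array([x,y,z])-o["eef_pos"])/.05;w=np.degrees((Rc.inv()*Rt).as_rotvec())/5
    print("d",d.round(3),"w",w.round(3),"F",o["ft_force"].round(1),o["clock"])
E
python3 -c "
from h import *
to(.6149,.0285,.1135,31)"
```

```text
d [ 0.122 -0.219  0.205] w [-0.1   -0.063  0.021] F [ 0.3 -0.2 -0.7] 8.6
```

Request:
drive_tool(rows=[{"dx":0.12,"dy":-0.22,"dz":0.1,"wx":-0.1,"wy":-0.06,"wz":0,"hand":33},{"dx":0.12,"dy":-0.22,"dz":0.2,"wx":-0.1,"wy":-0.06,"wz":0,"hand":33},{"dx":0.12,"dy":-0.22,"dz":0.2,"wx":-0.1,"wy":-0.06,"wz":0,"hand":33},{"dx":0.12,"dy":-0.22,"dz":0.2,"wx":-0.1,"wy":-0.06,"wz":0,"hand":33}])

```text
clock: 9.0
eef_pos: [0.6143, 0.0288, 0.1129]
tool_rot: [0.963, 0.27, -0.001, -0.0]
ft_force: [-1.2, -0.5, -0.6]
grip_width: 0.0355
grasp_force: 60.1
```

```bash
python3 - <<'E'
from h import *
to(.6149,.0285,.1035,31)
o=bot.get_obs();x,y,z=o["eef_pos"];n="side"
im=bot.camera(n);b=[]
for k,zz in((im,z-.0318),(cv2.imread("pics/side0.png")[:,:,::-1],.042)):
    a=cv2.resize(np.ascontiguousarray(k[195:270,230:330,::-1]),(800,600),interpolation=cv2.INTER_CUBIC)[:,200:600]
    t=np.linspace(0,6.28,60)
    if k is im:
        cs=[(.0345,zz),(.0345,zz+.012),(.0185,zz+.038)]
    else: cs=[(.010,.042),(.010,.068),(.006,.074)]
    a=a.copy()
    for r,h in cs:
        P=proj(n,np.c_[x+r*np.cos(t),y+r*np.sin(t),0*t+h]);P=(P-(230,195)+.5)*8-(200,0)
        cv2.polylines(a,[P.astype(np.int32)],True,(0,0,255),1)
    b.append(a)
cv2.imwrite("pics/c5.png",np.hstack(b))
E
```

```text
d [0.008 0.012 0.189] w [-0.007  0.013  0.056] F [-1.2 -0.5 -0.6] 9.0
```

View pics/c5.png

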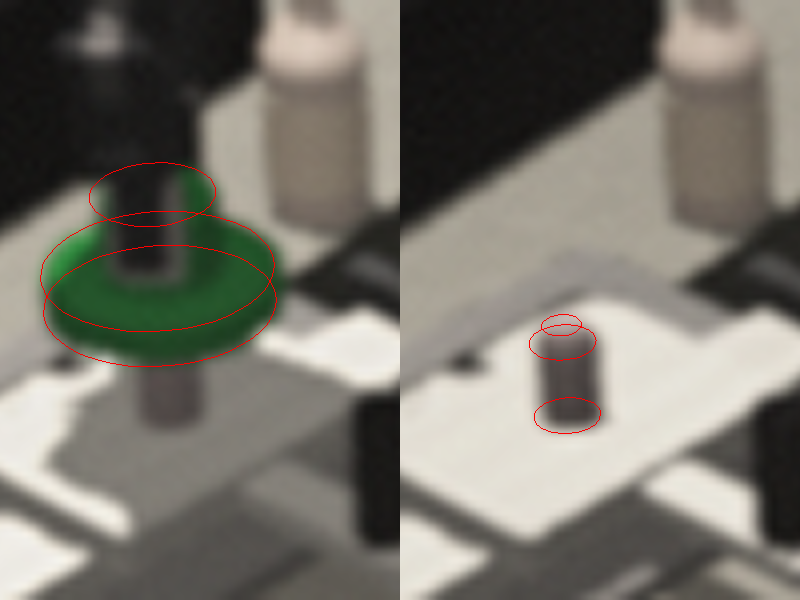

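Request:
drive_tool(rows=[{"dx":0,"dy":0,"dz":0.06,"wx":0,"wy":0,"wz":0,"hand":33},{"dx":0,"dy":0,"dz":0.12,"wx":0,"wy":0,"wz":0,"hand":33},{"dx":0,"dy":0,"dz":0.18,"wx":0,"wy":0,"wz":0,"hand":33},{"dx":0,"dy":0,"dz":0.22,"wx":0,"wy":0,"wz":0,"hand":33},{"dx":0,"dy":0,"dz":0.22,"wx":0,"wy":0,"wz":0,"hand":33}])

```text
clock: 9.55
eef_pos: [0.6143, 0.0284, 0.1019]
tool_rot: [0.963, 0.269, -0.001, -0.0]
ft_force: [-0.1, -0.4, -1.0]
grip_width: 0.0355
grasp_force: 60.1
```

Request:
drive_tool(rows=[{"dx":0,"dy":0,"dz":0.04,"wx":0,"wy":0,"wz":0,"hand":33},{"dx":0,"dy":0,"dz":0.08,"wx":0,"wy":0,"wz":0,"hand":33},{"dx":0,"dy":0,"dz":0.12,"wx":0,"wy":0,"wz":0,"hand":33},{"dx":0,"dy":0,"dz":0.12,"wx":0,"wy":0,"wz":0,"hand":33}])

```text
clock: 9.95
eef_pos: [0.6143, 0.0286, 0.096]
tool_rot: [0.963, 0.27, -0.0, -0.0]
ft_force: [-0.4, -0.3, -0.6]
grip_width: 0.035
grasp_force: 60.1
```

Request:
drive_tool(rows=[{"dx":0,"dy":0,"dz":0.08,"wx":0,"wy":0,"wz":0,"hand":33},{"dx":0,"dy":0,"dz":0.16,"wx":0,"wy":0,"wz":0,"hand":33},{"dx":0,"dy":0,"dz":0.24,"wx":0,"wy":0,"wz":0,"hand":33},{"dx":0,"dy":0,"dz":0.32,"wx":0,"wy":0,"wz":0,"hand":33},{"dx":0,"dy":0,"dz":0.4,"wx":0,"wy":0,"wz":0,"hand":33},{"dx":0,"dy":0,"dz":0.4,"wx":0,"wy":0,"wz":0,"hand":33}])

```text
clock: 10.55
eef_pos: [0.614, 0.0285, 0.0755]
tool_rot: [0.963, 0.269, -0.001, -0.0]
ft_force: [0.1, 1.3, 0.2]
grip_width: 0.0351
grasp_force: 60.1
```

Nearly down; a bit farther to touch, watching force.

Request:
drive_tool(rows=[{"dx":0,"dy":0,"dz":0.02,"wx":0,"wy":0,"wz":0,"hand":33},{"dx":0,"dy":0,"dz":0.04,"wx":0,"wy":0,"wz":0,"hand":33},{"dx":0,"dy":0,"dz":0.05,"wx":0,"wy":0,"wz":0,"hand":33},{"dx":0,"dy":0,"dz":0.05,"wx":0,"wy":0,"wz":0,"hand":33}])

```text
clock: 10.95
eef_pos: [0.6146, 0.0285, 0.074]
tool_rot: [0.963, 0.269, -0.0, -0.0]
ft_force: [0.8, -1.1, -0.2]
grip_width: 0.0355
grasp_force: 60.1
```

Request:
drive_tool(rows=[{"dx":0,"dy":0,"dz":0.02,"wx":0,"wy":0,"wz":0,"hand":33},{"dx":0,"dy":0,"dz":0.04,"wx":0,"wy":0,"wz":0,"hand":33},{"dx":0,"dy":0,"dz":0.04,"wx":0,"wy":0,"wz":0,"hand":33}])

```text
clock: 11.25
eef_pos: [0.6148, 0.0285, 0.0737]
tool_rot: [0.963, 0.269, 0.001, 0.0]
ft_force: [-2.7, -0.7, 7.3]
grip_width: 0.0354
grasp_force: 60.8
```

Request:
drive_tool(rows=[{"dx":0,"dy":0,"dz":-0.03,"wx":0,"wy":0,"wz":0,"hand":62},{"dx":0,"dy":0,"dz":-0.03,"wx":0,"wy":0,"wz":0,"hand":62},{"dx":0,"dy":0,"dz":-0.03,"wx":0,"wy":0,"wz":0,"hand":62},{"dx":0,"dy":0,"dz":-0.03,"wx":0,"wy":0,"wz":0,"hand":62},{"dx":0,"dy":0,"dz":-0.4,"wx":0,"wy":0,"wz":0,"hand":62},{"dx":0,"dy":0,"dz":-1.0,"wx":0,"wy":0,"wz":0,"hand":62},{"dx":-0.7,"dy":-0.5,"dz":-1.0,"wx":0,"wy":0,"wz":0,"hand":62},{"dx":-1.45,"dy":-1.07,"dz":-1.0,"wx":0,"wy":0,"wz":0,"hand":62},{"dx":-1.45,"dy":-1.07,"dz":-1.0,"wx":0,"wy":0,"wz":0,"hand":62},{"dx":-1.45,"dy":-1.07,"dz":-1.0,"wx":0,"wy":0,"wz":0,"hand":62}])

```text
clock: 12.25
eef_pos: [0.5232, 0.0367, 0.1217]
tool_rot: [0.963, 0.27, -0.001, -0.0]
ft_force: [1.3, 0.0, 1.4]
grip_width: 0.0621
grasp_force: 0.0
```

```bash
python3 - <<'E'
from h import *
to(.525,.0369,.056,31)
im=bot.camera("side")
a=cv2.resize(np.ascontiguousarray(im[185:285,180:340,::-1]),(800,500),interpolation=cv2.INTER_CUBIC)
t=np.linspace(0,6.28,60)
for r,h,x,y in[(.0345,.042,.6146,.0285),(.0345,.054,.6146,.0285),(.0185,.080,.6146,.0285),(.01,.083,.525,.0369)]:
    P=proj("side",np.c_[x+r*np.cos(t),y+r*np.sin(t),0*t+h]);P=(P-(180,185)+.5)*5
    cv2.polylines(a,[P.astype(np.int32)],True,(0,0,255),1)
cv2.imwrite("pics/c6.png",a)
E
```

```text
d [0.035 0.016 1.313] w [-0.01   0.017  0.058] F [1.3 0.  1.4] 12.25
```

View pics/c6.png

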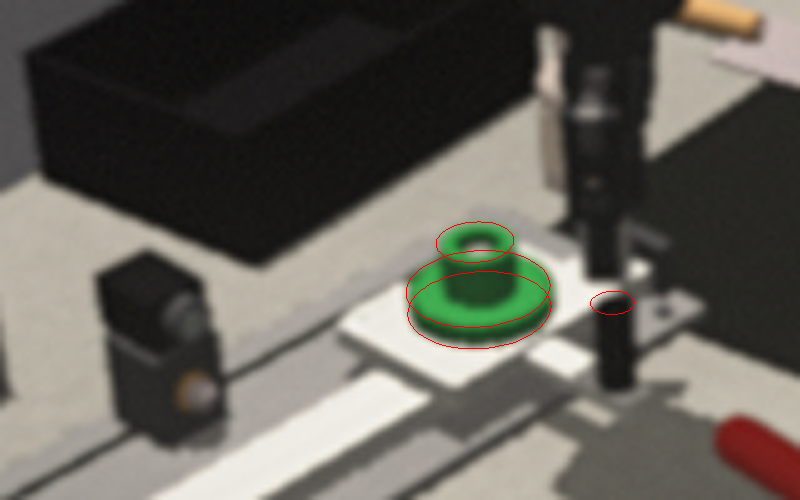

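Request:
drive_tool(rows=[{"dx":0.03,"dy":0.02,"dz":0.5,"wx":0,"wy":0,"wz":0,"hand":62},{"dx":0.03,"dy":0.02,"dz":1.0,"wx":0,"wy":0,"wz":0,"hand":62},{"dx":0.03,"dy":0.02,"dz":1.3,"wx":0,"wy":0,"wz":0,"hand":50},{"dx":0.03,"dy":0.02,"dz":1.3,"wx":0,"wy":0,"wz":0,"hand":30},{"dx":0.03,"dy":0.02,"dz":1.3,"wx":0,"wy":0,"wz":0,"hand":15},{"dx":0.03,"dy":0.02,"dz":1.3,"wx":0,"wy":0,"wz":0,"hand":15},{"dx":0.03,"dy":0.02,"dz":1.3,"wx":0,"wy":0,"wz":0,"hand":15},{"dx":0.03,"dy":0.02,"dz":1.3,"wx":0,"wy":0,"wz":0,"hand":15},{"dx":0.03,"dy":0.02,"dz":1.3,"wx":0,"wy":0,"wz":0,"hand":15}])

```text
clock: 13.2
eef_pos: [0.5273, 0.0368, 0.0574]
tool_rot: [0.963, 0.27, 0.001, -0.0]
ft_force: [0.8, 1.0, -4.2]
grip_width: 0.0189
grasp_force: 58.7
```

Request:
drive_tool(rows=[{"dx":0.06,"dy":-0.08,"dz":0,"wx":0,"wy":0,"wz":0,"hand":15},{"dx":0.18,"dy":-0.24,"dz":0,"wx":0,"wy":0,"wz":0,"hand":15},{"dx":0.3,"dy":-0.4,"dz":0,"wx":0,"wy":0,"wz":0,"hand":15},{"dx":0.42,"dy":-0.56,"dz":0,"wx":0,"wy":0,"wz":0,"hand":15},{"dx":0.54,"dy":-0.72,"dz":0,"wx":0,"wy":0,"wz":0,"hand":15},{"dx":0.66,"dy":-0.88,"dz":0,"wx":0,"wy":0,"wz":0,"hand":15},{"dx":0.72,"dy":-0.96,"dz":0,"wx":0,"wy":0,"wz":0,"hand":15},{"dx":0.72,"dy":-0.96,"dz":0,"wx":0,"wy":0,"wz":0,"hand":15}])

```text
clock: 14.0
eef_pos: [0.5335, 0.098, 0.0574]
tool_rot: [0.963, 0.27, 0.001, -0.001]
ft_force: [4.2, 1.2, -0.7]
grip_width: 0.0184
grasp_force: 58.7
```

```bash
python3 - <<'E'
from h import *
o=bot.get_obs();a=-.0938;p=o["eef_pos"];d=p-(.5273,.0368,.0574);u=np.array([-np.sin(a),np.cos(a),0]);v=np.array([np.cos(a),np.sin(a),0])
print("along",d@u,"lat",d@v,"F",o["ft_force"]@u,o["ft_force"]@v,o["ft_force"],o["grip_width"])
E
```

```text
along 0.06150782501672118 lat 0.00046057556520925864 F 1.595480546227699 4.066174382613478 [ 4.19773621  1.20761872 -0.67157891] 0.01842218824954808
```

Request:
drive_tool(rows=[{"dx":0.13,"dy":-0.17,"dz":0,"wx":0,"wy":0,"wz":0,"hand":15},{"dx":0.25,"dy":-0.32,"dz":0,"wx":0,"wy":0,"wz":0,"hand":15},{"dx":0.36,"dy":-0.47,"dz":0,"wx":0,"wy":0,"wz":0,"hand":15},{"dx":0.47,"dy":-0.61,"dz":0,"wx":0,"wy":0,"wz":0,"hand":15},{"dx":0.58,"dy":-0.75,"dz":0,"wx":0,"wy":0,"wz":0,"hand":15},{"dx":0.67,"dy":-0.87,"dz":0,"wx":0,"wy":0,"wz":0,"hand":15},{"dx":0.67,"dy":-0.87,"dz":0,"wx":0,"wy":0,"wz":0,"hand":15}])

```text
clock: 14.7
eef_pos: [0.539, 0.1522, 0.0574]
tool_rot: [0.963, 0.27, 0.001, -0.001]
ft_force: [4.6, 2.1, 0.0]
grip_width: 0.0185
grasp_force: 59.3
```

```bash
cat > q.py <<'E'
from h import *
o=bot.get_obs();a=-.0938;p=o["eef_pos"];d=p-(.5273,.0368,.0574);u=np.array([-np.sin(a),np.cos(a),0]);v=np.array([np.cos(a),np.sin(a),0])
print("along",d@u,"lat",d@v,"F",o["ft_force"]@u,o["ft_force"]@v,o["grip_width"],o["clock"],R.from_quat(o["tool_rot"]).inv().apply(u).round(3))
E
python3 q.py
```

```text
along 0.11598999939675836 lat 0.000865242124503834 F 2.54033422848457 4.406445176054259 0.018486164533683555 14.7 [ 0.597 -0.802  0.002]
```

Request:
drive_tool(rows=[{"dx":0.04,"dy":-0.02,"dz":0,"wx":0,"wy":0,"wz":0,"hand":15},{"dx":0.06,"dy":-0.05,"dz":0,"wx":0,"wy":0,"wz":0,"hand":15},{"dx":0.08,"dy":-0.08,"dz":0,"wx":0,"wy":0,"wz":0,"hand":15}])

```text
clock: 15.0
eef_pos: [0.5393, 0.1549, 0.0572]
tool_rot: [0.963, 0.269, -0.001, 0.001]
ft_force: [0.7, -5.2, 5.6]
grip_width: 0.0185
grasp_force: 59.9
```

```bash
python3 q.py
```

```text
along 0.11870251438213145 lat 0.0009255615925191463 F -5.122347614546414 1.1490416997323383 0.018512982388987492 15.0 [ 0.596 -0.803 -0.003]
```

Request:
drive_tool(rows=[{"dx":0.024,"dy":-0.032,"dz":0,"wx":0,"wy":0,"wz":0,"hand":15},{"dx":0.048,"dy":-0.064,"dz":0,"wx":0,"wy":0,"wz":0,"hand":15}])

```text
clock: 15.2
eef_pos: [0.5397, 0.1587, 0.0572]
tool_rot: [0.963, 0.269, -0.001, 0.001]
ft_force: [0.5, -6.2, 5.5]
grip_width: 0.0188
grasp_force: 59.9
```

```bash
python3 q.py
```

```text
along 0.12250103435350988 lat 0.0009296762600982053 F -6.090197380277195 1.034409519069788 0.018805504617666672 15.2 [ 0.596 -0.803 -0.003]
```

Request:
drive_tool(rows=[{"dx":0.012,"dy":-0.016,"dz":0,"wx":0,"wy":0,"wz":0,"hand":15},{"dx":0.024,"dy":-0.032,"dz":0,"wx":0,"wy":0,"wz":0,"hand":15}])

```text
clock: 15.4
eef_pos: [0.5399, 0.1607, 0.0572]
tool_rot: [0.963, 0.269, -0.001, 0.001]
ft_force: [0.2, -5.9, 5.2]
grip_width: 0.0185
grasp_force: 59.9
```

```bash
python3 q.py
```

```text
along 0.12454092260562562 lat 0.0009432037248345964 F -5.84919272835462 0.7370010251602274 0.01847417574550503 15.4 [ 0.596 -0.803 -0.003]
```

Request:
drive_tool(rows=[{"dx":0.012,"dy":-0.016,"dz":0,"wx":0,"wy":0,"wz":0,"hand":15},{"dx":0.024,"dy":-0.032,"dz":0,"wx":0,"wy":0,"wz":0,"hand":15}])

```text
clock: 15.6
eef_pos: [0.5401, 0.1627, 0.0572]
tool_rot: [0.963, 0.269, -0.001, 0.001]
ft_force: [0.9, -5.9, 5.1]
grip_width: 0.0186
grasp_force: 59.9
```

```bash
python3 q.py
```

```text
along 0.1265162469274882 lat 0.0009723117814959929 F -5.815089201500232 1.4669746019947616 0.018649005926510132 15.6 [ 0.596 -0.803 -0.003]
```

Request:
drive_tool(rows=[{"dx":0.012,"dy":-0.016,"dz":0,"wx":0,"wy":0,"wz":0,"hand":15},{"dx":0.024,"dy":-0.032,"dz":0,"wx":0,"wy":0,"wz":0,"hand":15}])

```text
clock: 15.8
eef_pos: [0.5404, 0.1655, 0.0572]
tool_rot: [0.963, 0.269, -0.001, 0.0]
ft_force: [0.6, -3.3, 5.4]
grip_width: 0.0187
grasp_force: 59.8
```

```bash
python3 q.py
```

```text
along 0.1293856062521587 lat 0.0010251873651474517 F -3.2408431209685302 0.9551449583035365 0.018712372396939427 15.8 [ 0.596 -0.803 -0.001]
```

Request:
drive_tool(rows=[{"dx":0.012,"dy":-0.016,"dz":0,"wx":0,"wy":0,"wz":0,"hand":15},{"dx":0.012,"dy":-0.016,"dz":0,"wx":0,"wy":0,"wz":0,"hand":15}])

```text
clock: 16.0
eef_pos: [0.5407, 0.1683, 0.0572]
tool_rot: [0.963, 0.27, -0.0, -0.001]
ft_force: [-0.9, 0.3, 4.7]
grip_width: 0.0184
grasp_force: 59.8
```

```bash
python3 q.py
```

```text
along 0.13214278155370315 lat 0.00107168275421934 F 0.21161838301533836 -0.9336679365778984 0.018381128802655782 16.0 [ 0.597 -0.802  0.002]
```

Request:
drive_tool(rows=[{"dx":0.012,"dy":-0.016,"dz":0,"wx":0,"wy":0,"wz":0,"hand":15},{"dx":0.012,"dy":-0.016,"dz":0,"wx":0,"wy":0,"wz":0,"hand":15}])

```text
clock: 16.2
eef_pos: [0.5408, 0.1692, 0.0572]
tool_rot: [0.963, 0.27, -0.0, -0.001]
ft_force: [-0.7, 0.4, 5.8]
grip_width: 0.0188
grasp_force: 59.8
```

```bash
python3 q.py
```

```text
along 0.13306317167092643 lat 0.0010786885843610478 F 0.3224566973076345 -0.7193597705558327 0.018846438535951308 16.2 [ 0.597 -0.802  0.002]
```

Request:
drive_tool(rows=[{"dx":0.012,"dy":-0.016,"dz":0,"wx":0,"wy":0,"wz":0,"hand":15},{"dx":0.012,"dy":-0.016,"dz":0,"wx":0,"wy":0,"wz":0,"hand":15}])

```text
clock: 16.4
eef_pos: [0.5409, 0.1698, 0.0572]
tool_rot: [0.963, 0.27, -0.0, -0.0]
ft_force: [-0.6, -1.2, 5.7]
grip_width: 0.0184
grasp_force: 59.8
```

```bash
python3 q.py
```

```text
along 0.13365912650003303 lat 0.0010936445130526166 F -1.228013853993059 -0.4379773403036396 0.018433877533901726 16.4 [ 0.597 -0.802  0.001]
```

Request:
drive_tool(rows=[{"dx":0.012,"dy":-0.016,"dz":0,"wx":0,"wy":0,"wz":0,"hand":15},{"dx":0.012,"dy":-0.016,"dz":0,"wx":0,"wy":0,"wz":0,"hand":15}])

```text
clock: 16.6
eef_pos: [0.5409, 0.1702, 0.0572]
tool_rot: [0.963, 0.27, -0.0, 0.0]
ft_force: [0.2, -1.8, 6.2]
grip_width: 0.0184
grasp_force: 59.9
```

```bash
python3 q.py
```

```text
along 0.13413452593130137 lat 0.0010740751003211133 F -1.7899990024354033 0.32477780309639215 0.018443448806515935 16.6 [ 0.597 -0.802 -0.   ]
```

Request:
drive_tool(rows=[{"dx":0.012,"dy":-0.016,"dz":0,"wx":0,"wy":0,"wz":0,"hand":15},{"dx":0.012,"dy":-0.016,"dz":0,"wx":0,"wy":0,"wz":0,"hand":15}])

```text
clock: 16.8
eef_pos: [0.541, 0.1706, 0.0572]
tool_rot: [0.963, 0.269, -0.001, 0.001]
ft_force: [-0.7, -3.9, 5.8]
grip_width: 0.0186
grasp_force: 59.9
```

```bash
python3 q.py
```

```text
along 0.1345172339561409 lat 0.0010598599313453763 F -3.9735095875388273 -0.3272708140055567 0.018642589426977243 16.8 [ 0.597 -0.802 -0.002]
```

Request:
drive_tool(rows=[{"dx":0.012,"dy":-0.016,"dz":0,"wx":0,"wy":0,"wz":0,"hand":15},{"dx":0.012,"dy":-0.016,"dz":0,"wx":0,"wy":0,"wz":0,"hand":15}])

```text
clock: 17.0
eef_pos: [0.541, 0.171, 0.0572]
tool_rot: [0.963, 0.269, -0.001, 0.001]
ft_force: [-0.1, -5.5, 7.3]
grip_width: 0.0184
grasp_force: 59.9
```

```bash
python3 q.py
```

```text
along 0.13487415429239802 lat 0.0010784657032001136 F -5.441642968344535 0.4345589961618408 0.01837254291143992 17.0 [ 0.596 -0.803 -0.003]
```

Request:
drive_tool(rows=[{"dx":-0.012,"dy":0.016,"dz":0,"wx":0,"wy":0,"wz":0,"hand":15},{"dx":-0.028,"dy":0.038,"dz":0,"wx":0,"wy":0,"wz":0,"hand":15},{"dx":-0.028,"dy":0.038,"dz":0,"wx":0,"wy":0,"wz":0,"hand":15},{"dx":-0.028,"dy":0.038,"dz":0,"wx":0,"wy":0,"wz":0,"hand":15}])

```text
clock: 17.4
eef_pos: [0.541, 0.1704, 0.0573]
tool_rot: [0.963, 0.27, -0.0, -0.001]
ft_force: [-0.6, -0.8, 5.2]
grip_width: 0.0188
grasp_force: 59.9
```

```bash
python3 q.py; python3 - <<'E'
from h import *
im=bot.camera("side")
cv2.imwrite("pics/c7.png",cv2.resize(np.ascontiguousarray(im[185:310,160:340,::-1]),(800,556),interpolation=cv2.INTER_CUBIC))
E
```

```text
along 0.134267361871036 lat 0.0010990716161253492 F -0.8718824023682501 -0.507768286976758 0.018817370898908118 17.4 [ 0.597 -0.802  0.001]
```

View pics/c7.png

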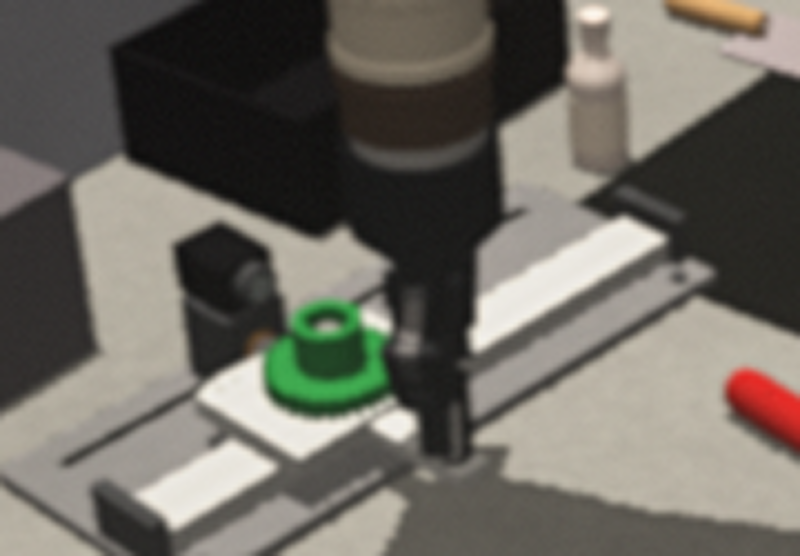

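The picture shows the gear flat on the carriage at about (330, 370). The carriage stands in front of the camera block and the knob is in the fingers. The push force was about 6 N, dropped to 0, then rose again past the notch, so the ball is in.

```bash
python3 -c "
from workcell import bot
print(bot.job_done())"
```

```text
the job is handed in; nothing more can be done
None
```

I handed the job in at about 17.5 s of the 64 s limit: gear_mid is seated boss up on the post, the carriage is in the notch and the gripper still holds the knob. The push force dropped from about 6 N to near zero at the notch and rose again just past it; the hand-in returned no verdict.

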